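Lay out the stacked check weights on their cork pads

ROBOT

A 6-joint arm with a two-finger parallel gripper is mounted at the origin on a cart in front of the work surface, level with it; the furniture and walls round the work are solid. World frame = base frame: x ahead of the robot, y to its left, z up, the work surface at z = 0. Lengths are in m, angles in rad, forces in N, time in s.
With the tool pointing down it reaches from about 0.35 to 0.875 m from the base axis. Payload 15.5 kg.
Tool frame: the origin (TCP) lies between the finger pads; the fingertips stand 14 mm ahead of it and the grasp point (between the pads) lies 5 mm behind it; z points along the fingers, y is the line along which they close (so a half turn about z gives the same grasp; the last joint's range is limited). The gripper opens to 85 mm and grips with 20 to 120 N. Pads are 22 mm wide; open, the fingers measure 114 mm over their backs; the gripper's body (76 mm by 85 mm) begins 54 mm behind the grasp point. The pads swing forward as they close: fully open they stand 13 mm farther back than shut.
Start: joints at [-1.206, 0.494, 1.345, -0, 1.302, -0.096], TCP at [0.278, -0.56, 0.206] pointing down, gripper open.
Joint ranges: [-2.91, 2.91], [-0.82, 2.16], [0.22, 2.67], [-1.22, 4.37], [0.12, 2.79], [-3.08, 3.08]. Speed limits (rad/s): [1.89, 1.89, 2.57, 3.01, 3.01, 3.01].

INTERFACE

Orientations are given as a unit quaternion [x, y, z, w].
In Python, from plant import ctrl, cams gives the robot as it stands.
- The arm moves only by the tool drive_tool, never from a script. Its argument "commands" is a list of rows, each an object with "travel": the shift along the tool's x, y, z in units of 40 mm (1.0 is 40 mm), a list of three; "turn": the turn, a rotation vector about the tool's x, y, z in units of 6 degrees (1.0 is 6 degrees), a list of three. A call has 1 to 8 rows; each row shifts and turns the commanded pose from where the row before left it, along the tool's axes as they then stand; what a row does not reach is not made up. A row lasts 1/10 s, in which the tool goes at most 50 mm and 8.59 degrees, less where a joint would pass 70% of its speed; a pose out of reach is approached as far as the arm can. A call is refused whole if a number of a shift passes 1 or a number of a turn 1, either way. A call with a gripper value outside its range is refused whole. "claw" is the finger opening in mm, from 0 to 85.4, set as the call begins (left out, the last holds). The fingers move at their own pace and stop on an object; "squeeze" is the grip in N (left out, the last holds). Time passes only in rows, so rows that do not move let the fingers close. It gives the time, the measured TCP pose, the force, the opening and the grip force at its end, in the units of the state.
- ctrl.sense(): the state, without advancing time (a new reading comes with each control period).
- cams.camera(name): name is "scene" or "side" or "wrist"; returns a dict with "img" (480x640x3 uint8, red, green, blue), "intrinsics" (3x3 intrinsics, pixels), "D" ([k1, k2, p1, p2, k3] as OpenCV has them; the pictures are not rectified), "world_from_camera" (4x4, takes a point from camera to world coordinates); the wrist camera has in their place "hand_eye" (4x4, takes a point from camera to tool coordinates, whose origin is the TCP and whose axes are the flange's). Camera axes: x right, y down, z forward; pixel columns grow to the right and rows downward; lengths in m; the calibration is good to about 2 mm. A picture is of the moment at which its call begins: read the wrist's pose just before it. There is no depth.
- ctrl.sign_off(): hands the job in; it is judged then, once.
The state is a dict: "time_s": time; "joint_pos": joint angles; "qd": joint speeds; "joint_efforts": joint torques, N m; "tool_pos": TCP position; "tool_rot": TCP orientation; "contact_force": force on the tool from outside, world axes, zero at the start; "wrist_torque": the same for the moment, N m; "opening": finger opening in m; "grasp_force": force on a finger pad.
Only numpy, scipy, OpenCV 4.12 (cv2) and the standard library are available. Lean on these libraries where they do the work, as an engineer would, in place of code of your own. Each camera call takes 0.05 s, during which the arm holds its last target. There are 200 camera calls.

TASK

Take the stack of four steel check weights apart and stand each weight upright on the cork pad of its own size (largest weight on the largest pad, and so on down), so that no part of a weight overhangs the edge of its pad. Set the weights down rather than dropping or tipping them, and do not disturb the red pipette bulb or the small vial that stand nearby.

Things in the scene. Friction and masses are not known exactly. Their poses are not given: they have to be found in the camera images.
- weight_1: Largest check weight: plain upright steel disc, 66 mm diameter, 24 mm tall, about 0.64 kg; a shallow groove round its rim and a darker round plug in the middle of its flat top. At the start it stands on the worktop (z = 0) as the bottom of the stack. Origin: centre of its underside, z up along its axis.
- weight_2: Second largest check weight: plain upright steel disc, 52 mm diameter, 24 mm tall, about 0.40 kg; a shallow groove round its rim and a darker round plug in the middle of its flat top. At the start it lies loose on the largest weight, within 3 mm of its middle. Origin: centre of its underside, z up along its axis.
- weight_3: Second smallest check weight: plain upright steel disc, 38 mm diameter, 24 mm tall, about 0.21 kg; a shallow groove round its rim and a darker round plug in the middle of its flat top. At the start it lies loose on the second largest weight, within 3 mm of its middle. Origin: centre of its underside, z up along its axis.
- weight_4: Smallest check weight: plain upright steel disc, 24 mm diameter, 24 mm tall, about 0.085 kg; a shallow groove round its rim and a darker round plug in the middle of its flat top. At the start it lies loose on the second smallest weight, within 3 mm of its middle, as the top of the stack (stack height 96 mm). Origin: centre of its underside, z up along its axis.
- pad_1: Largest round cork pad, 86 mm diameter, 5 mm thick, flat, fixed to the worktop: the place of the 66 mm weight, 10 mm of cork to spare all round it. Origin: centre of its underside, at z = 0; its top is at z = 0.005.
- pad_2: Second largest round cork pad, 72 mm diameter, 5 mm thick, flat, fixed to the worktop: the place of the 52 mm weight, 10 mm of cork to spare all round it. Origin: centre of its underside, at z = 0; its top is at z = 0.005.
- pad_3: Second smallest round cork pad, 58 mm diameter, 5 mm thick, flat, fixed to the worktop: the place of the 38 mm weight, 10 mm of cork to spare all round it. Origin: centre of its underside, at z = 0; its top is at z = 0.005.
- pad_4: Smallest round cork pad, 44 mm diameter, 5 mm thick, flat, fixed to the worktop: the place of the 24 mm weight, 10 mm of cork to spare all round it. Origin: centre of its underside, at z = 0; its top is at z = 0.005.
- pipette_bulb: Dark red rubber pipette bulb, about 47 mm across and 66 mm tall, standing loose on the worktop; a bystander, not to be disturbed. Origin: centre of its underside.
- vial: Small screw vial with black cap, tan label and pale contents, 22 mm across, 50 mm tall, standing loose on the worktop; a bystander, not to be disturbed. Origin: centre of its underside.
There are look-alikes about, which are no part of the job. Leave any green or yellow look-alike of the weight_1 alone. Leave any white look-alike of the pad_1 alone.

How it is judged:
At the end, for the whole second after the job is handed in: Each weight stands upright (within 0.06 rad) and at rest on the cork pad of its own size, its axis within 10 mm of the pad's centre (so nothing overhangs), its underside on the pad (3 mm) (horizontal distance between weight_1 and pad_1 below 0.01 m and z of weight_1 in the frame of pad_1 between 0.002 and 0.008 m and angle between each of weight_1, weight_2, weight_3, weight_4's own z axis and vertical below 0.06 rad and linear speed of each of weight_1, weight_2, weight_3, weight_4 below 0.01 m/s and horizontal distance between weight_2 and pad_2 below 0.01 m and z of weight_2 in the frame of pad_2 between 0.002 and 0.008 m and horizontal distance between weight_3 and pad_3 below 0.01 m and z of weight_3 in the frame of pad_3 between 0.002 and 0.008 m and horizontal distance between weight_4 and pad_4 below 0.01 m and z of weight_4 in the frame of pad_4 between 0.002 and 0.008 m); the robot touches nothing.
It fails at once if a weight is dropped (falls free by more than about 25 mm) ((contact force between the fingers and weight_1 below 0.05 N and linear speed of weight_1 above 0.7 m/s) or (contact force between the fingers and weight_2 below 0.05 N and linear speed of weight_2 above 0.7 m/s) or (contact force between the fingers and weight_3 below 0.05 N and linear speed of weight_3 above 0.7 m/s) or (contact force between the fingers and weight_4 below 0.05 N and linear speed of weight_4 above 0.7 m/s)).
It fails at once if a weight is tipped over (more than 0.6 rad) (angle between any of weight_1, weight_2, weight_3, weight_4's own z axis and vertical above 0.6 rad).
It fails at once if the pipette bulb or the vial is shifted by more than 30 mm or knocked over (distance of any of pipette_bulb, vial from where it was at the start of the episode above 0.03 m or angle between any of pipette_bulb, vial's own z axis and vertical above 0.5 rad).
It also fails if it takes over 112 s, if anything falls off the work surface, if the arm or the gripper's body presses on something with over 40 N, if the wrist force passes 120 N, or if a joint passes its speed limit or range.

## Working session

There is one attempt and no reset: what is moved stays moved. The work goes in short steps, Python scripts to look and compute and a tool call to move; the robot and the scene stay as the last step left them, time stands still between calls to the robot, and variables do not carry over. Pictures are saved under pics/ and viewed, at most 14 in all, crops included, and the job is handed in when it is done.

Besides the shell and the picture viewer there is one more tool, called after "Call:" by a JSON object that holds its "fn" and its "kwargs". drive_tool: Moves the arm, as the interface text tells. Its arguments: {"type":"object","properties":{"commands":{"type":"array","items":{"type":"object","properties":{"travel":{"type":"array","items":{"type":"number"}},"turn":{"type":"array","items":{"type":"number"}}}}},"claw":{"type":"number"},"squeeze":{"type":"number"}},"required":["commands"]}

```bash
mkdir -p pics; ls
python3 - <<'E'
from plant import ctrl, cams
import cv2
s=ctrl.sense(); print(s)
for n in ("scene","side"):
    c=cams.camera(n); cv2.imwrite(f"pics/{n}0.png",c["img"][:,:,::-1]); print(n,c["intrinsics"],c["D"],c["world_from_camera"])
c=cams.camera("wrist"); print(c["hand_eye"]); cv2.imwrite("pics/wrist0.png",c["img"][:,:,::-1])
E
```

```text
pics
{'time_s': 0.0, 'joint_pos': array([-1.20550134e+00,  4.94173040e-01,  1.34610631e+00,  2.00808393e-05,
        1.30247467e+00, -9.55241514e-02]), 'qd': array([ 0.00105836, -0.0018257 ,  0.00021787,  0.00063891,  0.00016695,
        0.00101717]), 'joint_efforts': array([-5.01336799e-04, -8.82157946e+01, -3.83866310e+01, -3.47607238e-04,
        9.96059447e-03, -4.16782598e-05]), 'tool_pos': array([ 0.27779046, -0.55946398,  0.20541497]), 'tool_rot': array([ 9.73573386e-01,  2.28373652e-01, -6.84968393e-05, -5.76711228e-04]), 'contact_force': array([-0.48050955,  0.36173096,  0.10235967]), 'wrist_torque': array([ 0.02694336, -0.05843404,  0.03289229]), 'grasp_force': 0.0, 'opening': 0.08522153436714781}
scene [[485.28911026   0.         317.38014347]
 [  0.         485.28911026 243.41579632]
 [  0.           0.           1.        ]] [-0.04727752  0.          0.          0.          0.        ] [[ 0.65556146 -0.42569252  0.62371873 -0.28406785]
 [-0.75490689 -0.3488401   0.5553613  -0.51850134]
 [-0.01883504 -0.83492303 -0.55004434  0.79410784]
 [ 0.          0.          0.          1.        ]]
side [[566.04255409   0.         331.73431897]
 [  0.         566.04255409 232.35606163]
 [  0.           0.           1.        ]] [-0.01031376  0.          0.          0.          0.        ] [[-0.86802741 -0.27026544  0.41651531 -0.12245766]
 [-0.49646163  0.45998985 -0.73616248  1.37089202]
 [ 0.00736646 -0.84579308 -0.53346022  0.94052626]
 [ 0.          0.          0.          1.        ]]
[[-1.38875815e-03 -9.52666969e-01 -3.04012694e-01  7.78574775e-02]
 [ 9.99997765e-01 -8.38385006e-04 -1.94088391e-03  5.00017394e-04]
 [ 1.59413631e-03 -3.04014710e-01  9.52666004e-01 -1.68220749e-01]
 [ 0.00000000e+00  0.00000000e+00  0.00000000e+00  1.00000000e+00]]
```

View pics/scene0.png

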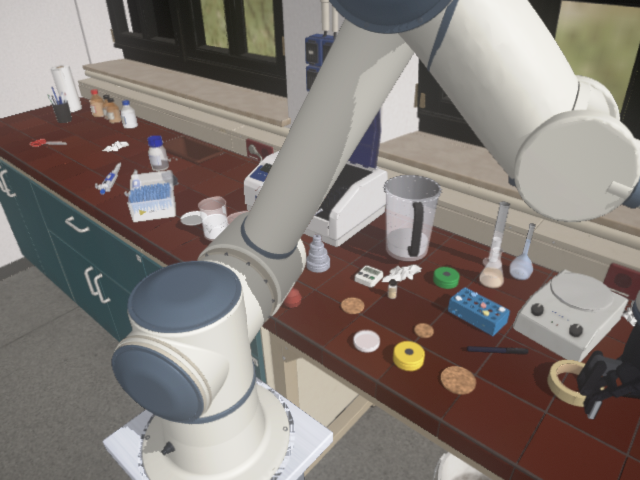

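View pics/side0.png

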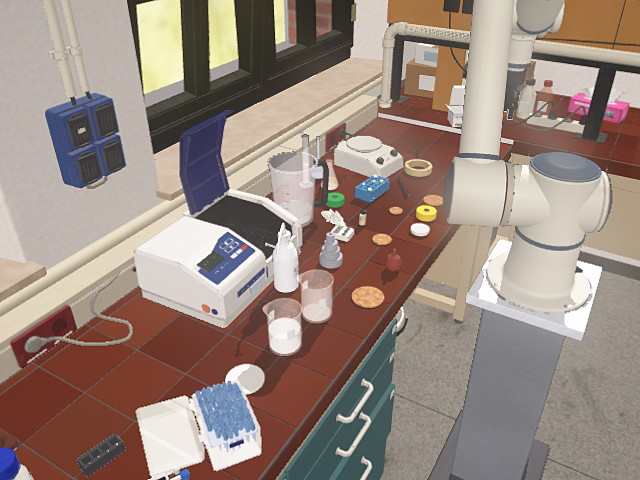

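The scene view shows the stack at (317,253), cork pads at (352,306), (424,330) and (458,380), the bulb at (293,298) and the vial at (392,290). The side view shows all four pads, at (368,297), (382,240), (396,211) and (433,201), with the stack at (330,250), the bulb at (393,260) and the vial at (363,217).

```bash
cat > h.py <<'E'
import numpy as np, cv2
from scipy.spatial.transform import Rotation as R
def rays(c,uv,T=None):
    T=c["world_from_camera"] if T is None else T
    p=cv2.undistortPoints(np.array(uv,float).reshape(-1,1,2),np.array(c["intrinsics"]),np.array(c["D"])).reshape(-1,2)
    d=np.c_[p,np.ones(len(p))]@T[:3,:3].T
    return T[:3,3],d/np.linalg.norm(d,axis=1)[:,None]
def plane(c,uv,z,T=None):
    o,d=rays(c,uv,T); return o+d*((z-o[2])/d[:,2])[:,None]
def tri(*od):
    A=sum(np.eye(3)-np.outer(d,d) for o,d in od); b=sum((np.eye(3)-np.outer(d,d))@o for o,d in od)
    p=np.linalg.solve(A,b); return p,[round(float(np.linalg.norm(np.cross(p-o,d)))*1000,1) for o,d in od]
def wristT(s,c):
    T=np.eye(4);T[:3,:3]=R.from_quat(s["tool_rot"]).as_matrix();T[:3,3]=s["tool_pos"]
    return T@np.array(c["hand_eye"])
def circ(p):
    A=np.c_[2*p[:,:2],np.ones(len(p))];x=np.linalg.lstsq(A,(p[:,:2]**2).sum(1),rcond=None)[0]
    return x[:2],np.sqrt(x[2]+x[:2]@x[:2])
def blob(img,uv,lo,hi,win=40):
    hsv=cv2.cvtColor(img,cv2.COLOR_RGB2HSV); m=cv2.inRange(hsv,np.array(lo),np.array(hi))
    w=np.zeros_like(m);cv2.circle(w,tuple(map(int,uv)),win,255,-1);m&=w
    m=cv2.morphologyEx(m,cv2.MORPH_CLOSE,np.ones((3,3)))
    cs=cv2.findContours(m,cv2.RETR_EXTERNAL,cv2.CHAIN_APPROX_NONE)[0]
    return cv2.convexHull(max(cs,key=cv2.contourArea)).reshape(-1,2)
E
python3 - <<'E'
from plant import ctrl,cams
from h import *
C={n:cams.camera(n) for n in("scene","side")}
P={"scene":[(352,306),(424,330),(458,380)],"side":[(368,297),(382,240),(396,211),(433,201)]}
for n in P:
    c=C[n];hsv=cv2.cvtColor(c["img"],cv2.COLOR_RGB2HSV)
    for uv in P[n]:
        print(n,uv,hsv[uv[1]-1:uv[1]+2,uv[0]].tolist(),hsv[uv[1]+ (25 if uv[0]==368 else 12),uv[0]+8].tolist(),plane(c,[uv],0.005)[0].round(3))
def show(n,a,b,c_):
    pass
side=C["side"]["img"][150:330,290:460,::-1]; cv2.imwrite("pics/sidecrop.png",cv2.resize(side,None,fx=3.3,fy=3.3,interpolation=cv2.INTER_CUBIC))
sc=C["scene"]["img"][220:410,270:490,::-1]; cv2.imwrite("pics/scenecrop.png",cv2.resize(sc,None,fx=3,fy=3,interpolation=cv2.INTER_CUBIC))
E
```

```text
scene (352, 306) [[13, 106, 175], [13, 108, 173], [13, 107, 171]] [6, 139, 99] [0.453 0.028 0.005]
scene (424, 330) [[14, 107, 171], [13, 109, 173], [13, 108, 179]] [6, 140, 82] [ 0.492 -0.153  0.005]
scene (458, 380) [[14, 110, 165], [14, 110, 169], [14, 110, 176]] [14, 111, 163] [ 0.407 -0.284  0.005]
side (368, 297) [[14, 116, 231], [16, 113, 241], [14, 118, 229]] [7, 131, 117] [0.368 0.308 0.005]
side (382, 240) [[15, 116, 233], [15, 114, 237], [14, 118, 225]] [5, 151, 120] [0.455 0.04  0.005]
side (396, 211) [[14, 115, 226], [15, 115, 230], [14, 118, 226]] [6, 148, 133] [ 0.491 -0.142  0.005]
side (433, 201) [[13, 107, 209], [13, 109, 220], [14, 110, 221]] [8, 98, 135] [ 0.41  -0.269  0.005]
```

View pics/sidecrop.png

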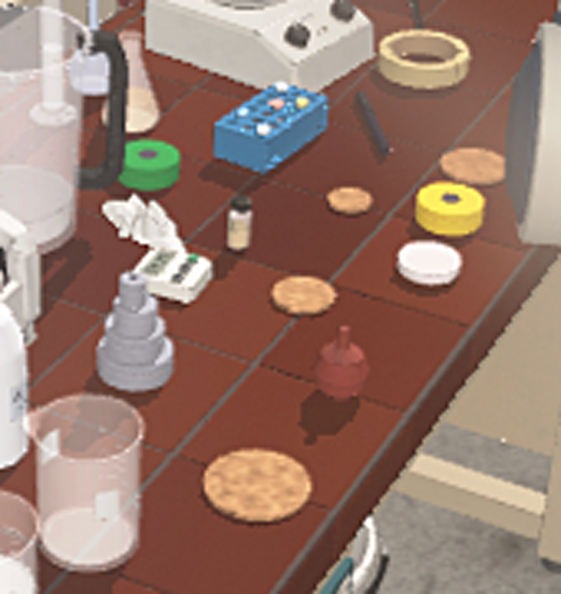

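View pics/scenecrop.png

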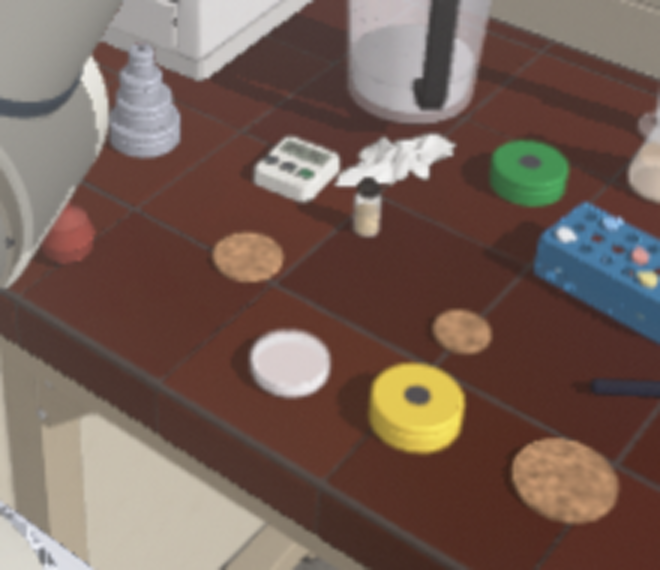

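The crops show the stack top at about scene (317,236) and side (330,234), all four pads clear, and a beaker beside the stack. Next I'll fit circles to the pads and triangulate.

Run:
```python
from plant import ctrl,cams
from h import *
C={n:cams.camera(n) for n in("scene","side")}
P={"scene":[(352,306),(424,330),(458,380)],"side":[(368,297),(382,240),(396,211),(433,201)]}
cen={}
for n in P:
    for uv in P[n]:
        b=blob(C[n]["img"],uv,(9,70,120),(20,200,255),28 if uv!=(433,201) else 16)
        p=plane(C[n],b,0.005); xy,r=circ(p); (e,ax,an)=cv2.fitEllipse(b)
        print(n,uv,xy.round(4),"diam",round(2*r*1000,1),np.round(e,1)); cen[uv]=rays(C[n],[e])
for a,b in(((352,306),(382,240)),((424,330),(396,211)),((458,380),(433,201))):
    print(tri(*[(cen[k][0],cen[k][1][0]) for k in(a,b)]))
def T(name,a,b):
    print(name,*tri(*[(o,d[0]) for o,d in(rays(C["scene"],[a]),rays(C["side"],[b]))]))
T("stacktop",(317,236),(330.5,234))
T("bulbtop",(293,292),(394,250))
T("vialtop",(392.5,281.5),(362.5,212))
T("vialbot",(392,298),(362,225))
T("stackbase",(318,268),(331,265))
```

```text
scene (352, 306) [0.4569 0.0297] diam 60.3 [352.5 305. ]
scene (424, 330) [ 0.4919 -0.152 ] diam 45.7 [423.8 330.1]
scene (458, 380) [ 0.4092 -0.2824] diam 72.6 [458.  379.7]
side (368, 297) [0.3705 0.3049] diam 89.4 [367.6 296.4]
side (382, 240) [0.4587 0.0343] diam 62.1 [381.6 238.9]
side (396, 211) [ 0.4939 -0.1473] diam 48.9 [395.7 210.1]
side (433, 201) [ 0.4103 -0.2697] diam 152.0 [431.6 201.8]
(array([0.45975297, 0.0313868 , 0.00207402]), [0.4, 0.4])
(array([ 0.49511436, -0.15080236,  0.00220167]), [0.6, 0.6])
(array([ 0.41804137, -0.27996711, -0.00585839]), [0.2, 0.2])
stacktop [0.5365456  0.2127182  0.09434973] [0.3, 0.3]
bulbtop [0.3682899  0.14036104 0.05041583] [6.2, 6.2]
vialtop [ 0.55422498 -0.02037003  0.04399602] [0.5, 0.5]
vialbot [ 0.55474214 -0.02334417 -0.00692984] [0.7, 0.7]
stackbase [ 0.53542768  0.21124885 -0.01151449] [0.4, 0.4]
```

Run:
```python
from plant import ctrl,cams
from h import *
C={n:cams.camera(n) for n in("scene","side")}
def p(n,k,uv,z): print(k,plane(C[n],[uv],z)[0].round(3))
S="side"
p(S,"beaker base near",(317,321),0);p(S,"beaker base L",(303,310),0);p(S,"beaker base R",(331,310),0)
p(S,"bottle base near",(286,291),0);p(S,"bottle R",(298,283),0)
p(S,"bulb base ctr",(393,266),0.005)
p(S,"timer near corner",(345,241),0);p(S,"timer left",(331,234),0)
p("scene","centrifuge low corner",(332,245),0)
def T(name,a,b):
    print(name,*tri(*[(o,d[0]) for o,d in(rays(C["scene"],[a]),rays(C["side"],[b]))]))
T("beakertop?",(213,203),(317,277))
c=C["side"];K=np.array(c["intrinsics"]);W=np.linalg.inv(c["world_from_camera"])
# beaker height: rim near edge pixel col 317 row ~281 above base-near
o,d=rays(c,[(317,282)]);b=plane(c,[(317,321)],0)[0];t=np.linalg.norm(b[:2]-o[:2])/np.linalg.norm(d[0,:2]);print("rim h",(o+t*d[0])[2])
cv2.imwrite("pics/crop2.png",cv2.resize(c["img"][200:370,240:420,::-1],None,fx=3.3,fy=3.3,interpolation=cv2.INTER_CUBIC))
```

```text
beaker base near [0.438 0.451 0.   ]
beaker base L [0.49  0.433 0.   ]
beaker base R [ 0.429  0.397 -0.   ]
bottle base near [0.571 0.39  0.   ]
bottle R [0.563 0.344 0.   ]
bulb base ctr [0.369 0.147 0.005]
timer near corner [0.553 0.095 0.   ]
timer left [0.609 0.082 0.   ]
centrifuge low corner [0.637 0.244 0.   ]
beakertop? [0.41415109 0.48217064 0.15961382] [5.7, 5.7]
rim h 0.12179887065782136
```

View pics/crop2.png

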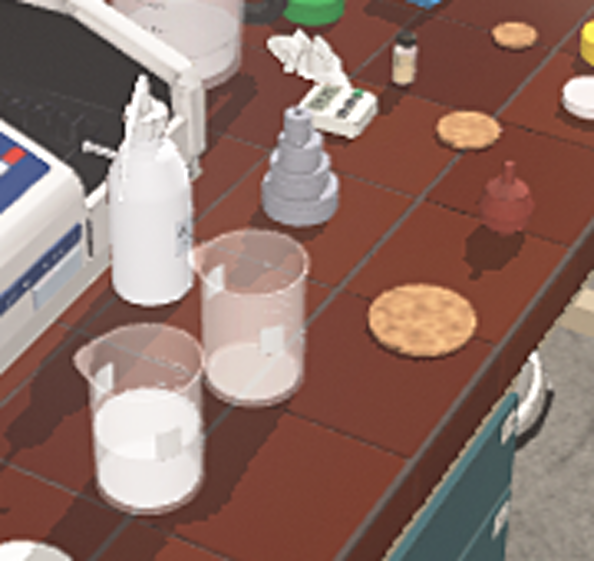

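Call:
{"fn": "drive_tool", "kwargs": {"commands": [{"travel":[0,0,-0.27],"turn":[0,0,0.88]},{"travel":[0,0,-0.27],"turn":[0,0,0.88]},{"travel":[0,0,-0.27],"turn":[0,0,0.88]},{"travel":[0,0,-0.27],"turn":[0,0,0.88]},{"travel":[0,0,-0.27],"turn":[0,0,0.88]},{"travel":[0.33,-1,0],"turn":[0,0,0]},{"travel":[0.33,-1,0],"turn":[0,0,0]},{"travel":[0.33,-1,0],"turn":[0,0,0]}], "claw": 60, "squeeze": 40}}

```text
time_s: 1.25
tool_pos: [0.3176, -0.4385, 0.2599]
tool_rot: [1.0, -0.0, 0.0, 0.0]
contact_force: [0.9, 0.4, 0.1]
opening: 0.0599
grasp_force: 0.0
```

Run:
```python
from plant import ctrl,cams
from h import *
s=ctrl.sense();print(s["tool_pos"],s["tool_rot"],s["joint_pos"],s["time_s"])
C={n:cams.camera(n) for n in("scene","side")}
print("yellow",tri(*[(o,d[0]) for o,d in(rays(C["scene"],[(409,351.7)]),rays(C["side"],[(427,210.3)]))]))
print("big beaker",plane(C["scene"],[(395,258)],0))
```

```text
[ 0.3176225  -0.43846946  0.25993415] [ 9.99999934e-01 -3.58633993e-04  5.68857453e-05  1.45349670e-05] [-1.05424903e+00  3.24511450e-01  1.47423373e+00  8.67880043e-05
  1.34276598e+00  5.17244953e-01] 1.25
yellow (array([ 0.39497825, -0.17050359,  0.02235477]), [0.7, 0.7])
big beaker [[ 6.99180229e-01  6.37994432e-02 -1.11022302e-16]]
```

Call:
{"fn": "drive_tool", "kwargs": {"commands": [{"travel":[0.55,-0.93,0],"turn":[0,0,0]},{"travel":[0.55,-0.93,0],"turn":[0,0,0]},{"travel":[0.55,-0.93,0],"turn":[0,0,0]},{"travel":[0.55,-0.93,0],"turn":[0,0,0]},{"travel":[0.55,-0.93,0],"turn":[0,0,0]},{"travel":[0.55,-0.93,0],"turn":[0,0,0]},{"travel":[0,0,0],"turn":[0,0,0]}]}}

```text
time_s: 2.05
tool_pos: [0.4514, -0.2131, 0.2601]
tool_rot: [1.0, 0.002, 0.0, -0.0]
contact_force: [0.0, -1.2, 0.1]
opening: 0.0599
grasp_force: 0.0
```

```bash
cat > w.py <<'E'
import sys
from plant import ctrl,cams
from h import *
s=ctrl.sense();c=cams.camera("wrist");T=wristT(s,c)
print(s["tool_pos"].round(4),s["time_s"],"cam",T[:3,3].round(3),"f",round(c["intrinsics"][0][0],1),c["D"])
cv2.imwrite(f"pics/{sys.argv[1]}.png",c["img"][:,:,::-1])
hsv=cv2.cvtColor(c["img"],cv2.COLOR_RGB2HSV);m=cv2.inRange(hsv,np.array((9,70,110)),np.array((20,200,255)))
m=cv2.morphologyEx(m,cv2.MORPH_CLOSE,np.ones((7,7)))
for b in cv2.findContours(m,cv2.RETR_EXTERNAL,cv2.CHAIN_APPROX_NONE)[0]:
    if cv2.contourArea(b)<800: continue
    b=cv2.convexHull(b).reshape(-1,2); xy,r=circ(plane(c,b,0.005,T)); print("cork",xy.round(4),"d",round(2000*r,1),b.mean(0).round(),b.min(0),b.max(0))
E
python3 w.py wr1
```

```text
[ 0.4514 -0.2131  0.2601] 2.05 cam [ 0.529 -0.213  0.428] f 371.7 [-0.06224858  0.          0.          0.          0.        ]
cork [ 0.4104 -0.2801] d 74.9 [372. 224.] [343 193] [405 253]
cork [0.4582 0.0324] d 62.1 [107. 181.] [ 82 158] [134 209]
cork [ 0.4932 -0.1493] d 46.5 [262. 154.] [241 131] [282 173]
cork [ 0.5481 -0.4845] d 81.0 [562. 105.] [528  67] [597 142]
```

Call:
{"fn": "drive_tool", "kwargs": {"commands": [{"travel":[0.19,-0.97,0],"turn":[0,0,0]},{"travel":[0.19,-0.97,0],"turn":[0,0,0]},{"travel":[0.19,-0.97,0],"turn":[0,0,0]},{"travel":[0.19,-0.97,0],"turn":[0,0,0]},{"travel":[0.19,-0.97,0],"turn":[0,0,0]},{"travel":[0.19,-0.97,0],"turn":[0,0,0]},{"travel":[0.19,-0.97,0],"turn":[0,0,0]},{"travel":[0.19,-0.97,0],"turn":[0,0,0]}]}}

```text
time_s: 2.9
tool_pos: [0.5108, 0.0943, 0.2601]
tool_rot: [1.0, -0.001, 0.0, 0.0]
contact_force: [0.3, -0.1, -0.3]
opening: 0.0602
grasp_force: 0.0
```

Call:
{"fn": "drive_tool", "kwargs": {"commands": [{"travel":[0.19,-0.97,0],"turn":[0,0,0]},{"travel":[0.19,-0.97,0],"turn":[0,0,0]},{"travel":[0.19,-0.97,0],"turn":[0,0,0]},{"travel":[0,0,0],"turn":[0,0,0]},{"travel":[0,0,0],"turn":[0,0,0]}]}}

```text
time_s: 3.4
tool_pos: [0.5335, 0.2098, 0.2597]
tool_rot: [1.0, 0.0, -0.0, 0.0]
contact_force: [-1.0, -0.1, 0.8]
opening: 0.0598
grasp_force: 0.0
```

```bash
python3 w.py wr2
```

```text
[0.5335 0.2098 0.2597] 3.4 cam [0.612 0.209 0.428] f 371.7 [-0.06224858  0.          0.          0.          0.        ]
cork [0.3702 0.3035] d 89.2 [253. 311.] [212 284] [279 345]
cork [0.4584 0.0334] d 60.9 [460. 252.] [438 226] [486 274]
cork [ 0.4932 -0.1481] d 46.8 [610. 225.] [591 206] [626 241]
```

View pics/wr2.png

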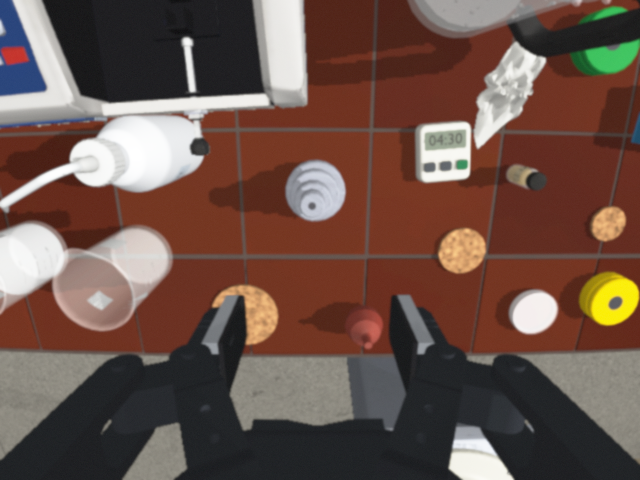

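The wrist view shows the stack at (315,190) with weight_4's plug near (312,206). Pad_1 is partly hidden by a finger, and the way down to the stack is clear.

Run:
```python
from plant import ctrl,cams
from h import *
s=ctrl.sense();c=cams.camera("wrist");T=wristT(s,c)
g=cv2.cvtColor(c["img"],cv2.COLOR_RGB2GRAY);print(g[198:215,300:326:2])
w=g[199:214,304:322].astype(float);k=np.clip(110-w,0,None);v,u=np.mgrid[199:214,304:322]
uv=((k*u).sum()/k.sum(),(k*v).sum()/k.sum());print(uv,plane(c,[uv],0.096,T))
hsv=cv2.cvtColor(c["img"],cv2.COLOR_RGB2HSV);b=cv2.convexHull(blob(c["img"],(315,190),(100,0,90),(140,90,255),40)).reshape(-1,2);print(b.min(0),b.max(0))
sc=cams.camera("side")
cv2.imwrite("pics/stk.png",cv2.resize(c["img"][150:230,275:355,::-1],None,fx=7,fy=7,interpolation=cv2.INTER_CUBIC))
```

```text
[[136 169 196 202 204 202 201 200 200 203 207 192 199]
 [146 184 200 202 203 204 202 201 200 202 207 199 200]
 [156 193 202 201 201 199 201 202 200 201 205 203 198]
 [164 196 200 201 194 182 186 201 201 200 203 206 202]
 [171 198 200 198 174 145 152 189 203 202 201 208 203]
 [177 197 198 193 148 114 120 169 202 206 203 209 205]
 [182 200 199 188 126 100 102 150 199 204 205 210 207]
 [185 201 200 184 117  96  98 136 196 203 204 212 207]
 [182 202 200 184 118  96  98 138 197 201 204 211 206]
 [179 199 201 190 129 100 104 151 198 201 202 209 206]
 [171 199 200 195 153 118 123 173 199 201 203 207 207]
 [162 198 200 199 179 152 158 189 199 200 202 207 208]
 [155 196 200 198 195 183 185 196 199 199 201 207 207]
 [150 188 200 200 198 197 197 200 198 199 200 205 205]
 [149 176 199 200 200 200 200 201 200 198 198 204 202]
 [158 171 190 199 201 200 200 200 199 197 199 202 200]
 [166 180 178 196 200 200 200 198 197 195 199 199 196]]
(np.float64(310.73493975903614), np.float64(205.46987951807228)) [[0.53510618 0.21534217 0.096     ]]
[286 161] [343 219]
```

View pics/stk.png

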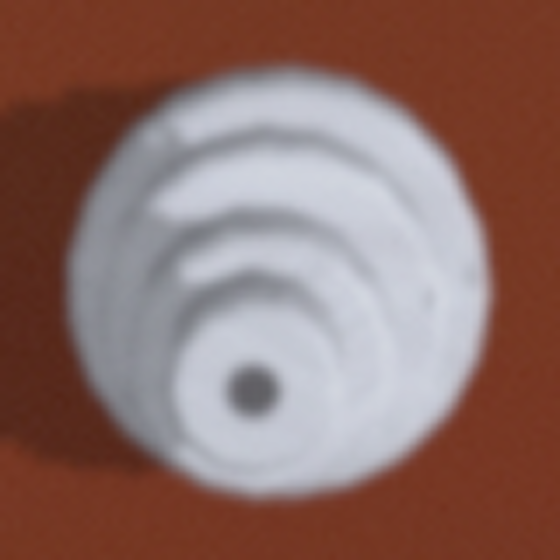

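Call:
{"fn": "drive_tool", "kwargs": {"commands": [{"travel":[0.04,-0.12,0.8],"turn":[0,0,0]},{"travel":[0,0,0.8],"turn":[0,0,0]},{"travel":[0,0,0.8],"turn":[0,0,0]},{"travel":[0,0,0.7],"turn":[0,0,0]},{"travel":[0,0,0],"turn":[0,0,0]}], "claw": 40}}

```text
time_s: 4.05
tool_pos: [0.5328, 0.2132, 0.1332]
tool_rot: [1.0, -0.001, -0.003, 0.001]
contact_force: [1.2, 0.4, 0.2]
opening: 0.0398
grasp_force: 0.0
```

Run:
```python
from plant import ctrl,cams
from h import *
s=ctrl.sense();print(s["tool_pos"],s["opening"]);c=cams.camera("wrist");print(c["intrinsics"])
a=cams.camera("side")["img"][170:290,250:410,::-1]
a=cv2.resize(a,(640,480),interpolation=cv2.INTER_CUBIC);b=cv2.resize(c["img"][:,:,::-1],(160*3//3,120))
a[:120,:160]=b
cv2.imwrite("pics/s1.png",a)
d=cams.camera("side");K=np.array(d["intrinsics"]);W=np.linalg.inv(d["world_from_camera"])
for k,p in dict(tcp=s["tool_pos"],tip=s["tool_pos"]-[0,0,.014]).items():
    print(k,cv2.projectPoints(p.reshape(1,3),cv2.Rodrigues(W[:3,:3])[0],W[:3,3],K,np.array(d["D"]))[0].ravel())
cv2.imwrite("pics/wr3.png",c["img"][:,:,::-1])
```

```text
[0.53278495 0.21321697 0.13315175] 0.03984281571981918
[[371.69151898   0.         317.46082573]
 [  0.         371.69151898 236.72151687]
 [  0.           0.           1.        ]]
tcp [331.74348612 222.629009  ]
tip [331.70610133 226.96283024]
```

View pics/s1.png

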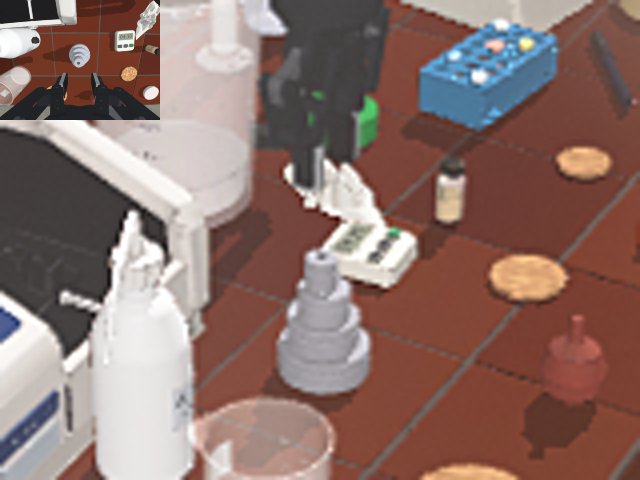

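Run:
```python
import cv2
a=cv2.imread("pics/wr3.png")[180:420,200:440];cv2.imwrite("pics/wr3c.png",cv2.resize(a,(600,600),interpolation=cv2.INTER_CUBIC))
```

```text
(no output)
```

View pics/wr3c.png

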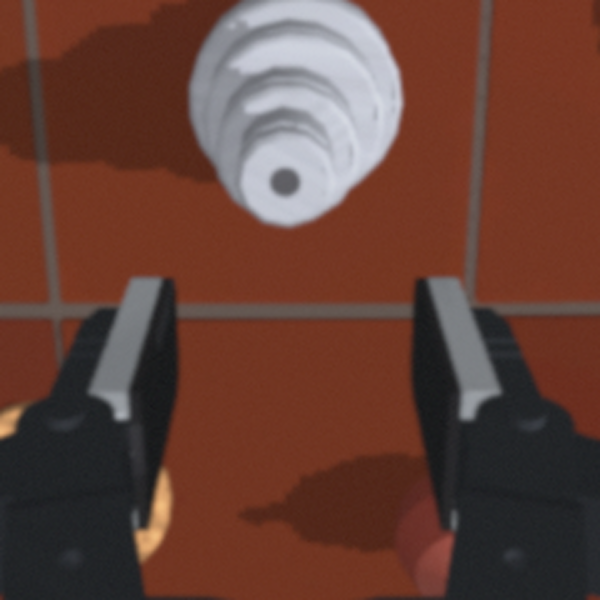

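The enlarged wrist view shows the finger pads' tips at about v=292, which puts them roughly 30 mm behind the reported TCP, not 14 mm ahead. The side view agrees, and the plug triangulates to z≈0.095. I'll descend to a height that is safe under either reading and check.

Call:
{"fn": "drive_tool", "kwargs": {"commands": [{"travel":[0.03,-0.03,0.4],"turn":[0,0,0]},{"travel":[0.03,-0.02,0.4],"turn":[0,0,0]},{"travel":[0,0,0.23],"turn":[0,0,0]},{"travel":[0,0,0],"turn":[0,0,0]},{"travel":[0,0,0],"turn":[0,0,0]}]}}

```text
time_s: 4.7
tool_pos: [0.5376, 0.217, 0.0958]
tool_rot: [1.0, -0.0, 0.001, -0.0]
contact_force: [-0.3, -0.3, -0.1]
opening: 0.04
grasp_force: 0.0
```

Run:
```python
from plant import ctrl,cams
from h import *
s=ctrl.sense();print(s["tool_pos"],s["opening"],s["contact_force"])
a=cv2.resize(cams.camera("side")["img"][190:280,290:380,::-1],(400,400),interpolation=cv2.INTER_CUBIC)
b=cv2.resize(cams.camera("wrist")["img"][200:400,220:420,::-1],(400,400),interpolation=cv2.INTER_CUBIC)
cv2.imwrite("pics/s2.png",np.hstack([a,b]))
```

```text
[0.53760367 0.21701264 0.09578656] 0.03995525559679432 [-0.27787149 -0.33810983 -0.06350974]
```

View pics/s2.png

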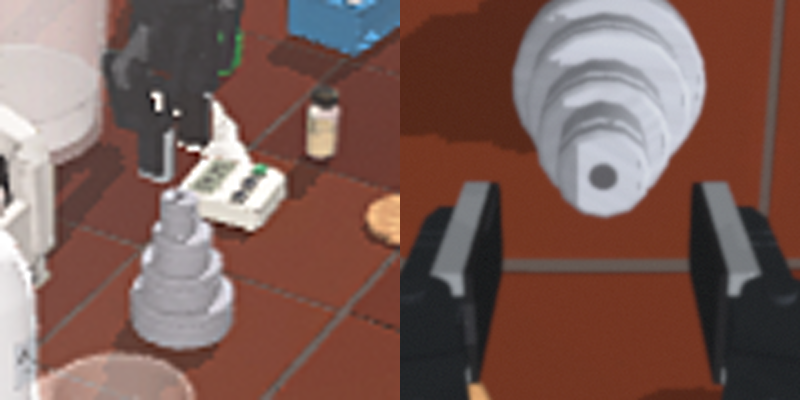

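Call:
{"fn": "drive_tool", "kwargs": {"commands": [{"travel":[-0.06,0.05,0.35],"turn":[0,0,0]},{"travel":[0,0,0.35],"turn":[0,0,0]},{"travel":[0,0,0.35],"turn":[0,0,0]},{"travel":[0,0,0],"turn":[0,0,0]},{"travel":[0,0,0],"turn":[0,0,0]}]}}

```text
time_s: 5.3
tool_pos: [0.535, 0.2151, 0.0534]
tool_rot: [1.0, 0.0, 0.0, -0.0]
contact_force: [0.1, -0.4, 0.6]
opening: 0.0396
grasp_force: 0.0
```

Run:
```python
from plant import ctrl,cams
from h import *
s=ctrl.sense();print(s["tool_pos"],s["opening"],s["contact_force"])
a=cv2.resize(cams.camera("side")["img"][190:280,290:380,::-1],(400,400),interpolation=cv2.INTER_CUBIC)
b=cv2.resize(cams.camera("wrist")["img"][200:400,220:420,::-1],(400,400),interpolation=cv2.INTER_CUBIC)
cv2.imwrite("pics/s3.png",np.hstack([a,b]))
```

```text
[0.53501933 0.21506386 0.05343847] 0.03963479804975695 [ 0.06607047 -0.39033096  0.59779818]
```

View pics/s3.png

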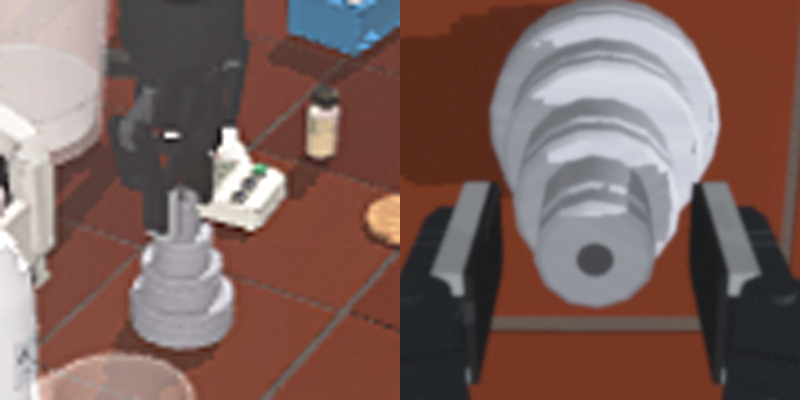

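The tips straddle weight_4 above weight_3 and the plug is centred between the fingers, so I'll close and lift.

Call:
{"fn": "drive_tool", "kwargs": {"commands": [{"travel":[0,0,0]},{"travel":[0,0,0]},{"travel":[0,0,0]},{"travel":[0,0,0]},{"travel":[0,0,0]},{"travel":[0,0,0]},{"travel":[0,0,0]}], "claw": 10, "squeeze": 40}}

```text
invalid input at $.commands[0]: expected keys travel, turn
```

Call:
{"fn": "drive_tool", "kwargs": {"commands": [{"travel":[0,0,-0.2]},{"travel":[0,0,-0.4]},{"travel":[0,0,-0.8]},{"travel":[0,0,-0.9]},{"travel":[0,0,-0.2]},{"travel":[0,0,0]}]}}

```text
invalid input at $.commands[0]: expected keys travel, turn
```

Run:
```python
from plant import ctrl,cams
from h import *
s=ctrl.sense();print(s["tool_pos"],s["opening"],s["contact_force"],s["grasp_force"])
a=cv2.resize(cams.camera("side")["img"][180:280,290:390,::-1],(400,400),interpolation=cv2.INTER_CUBIC)
b=cv2.resize(cams.camera("wrist")["img"][150:400,195:445,::-1],(400,400),interpolation=cv2.INTER_CUBIC)
cv2.imwrite("pics/s4.png",np.hstack([a,b]))
```

```text
[0.53528864 0.21517533 0.05376656] 0.03999575388847522 [-0.32517978  0.36697069  0.08663623] 0.0
```

View pics/s4.png

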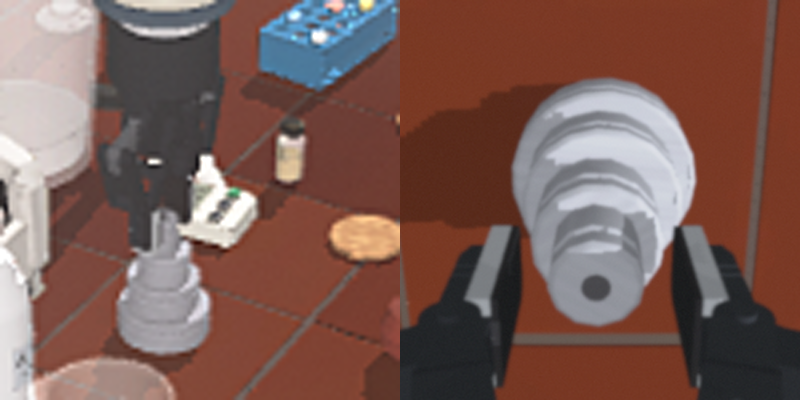

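The calls were refused because each row also needs a turn, so nothing moved and the view is the same as before.

Call:
{"fn": "drive_tool", "kwargs": {"commands": [{"travel":[0,0,0],"turn":[0,0,0]},{"travel":[0,0,0],"turn":[0,0,0]},{"travel":[0,0,0],"turn":[0,0,0]},{"travel":[0,0,0],"turn":[0,0,0]},{"travel":[0,0,0],"turn":[0,0,0]},{"travel":[0,0,0],"turn":[0,0,0]}], "claw": 10, "squeeze": 40}}

```text
time_s: 6.1
tool_pos: [0.535, 0.2152, 0.0534]
tool_rot: [1.0, 0.0, 0.0, -0.0]
contact_force: [-1.0, -0.9, 7.2]
opening: 0.0225
grasp_force: 38.8
```

Call:
{"fn": "drive_tool", "kwargs": {"commands": [{"travel":[0,0,-0.1],"turn":[0,0,0]},{"travel":[0,0,-0.3],"turn":[0,0,0]},{"travel":[0,0,-0.6],"turn":[0,0,0]},{"travel":[0,0,-0.8],"turn":[0,0,0]},{"travel":[0,0,-0.7],"turn":[0,0,0]},{"travel":[0,0,0],"turn":[0,0,0]}]}}

```text
time_s: 6.7
tool_pos: [0.5367, 0.2156, 0.1573]
tool_rot: [1.0, 0.0, 0.003, -0.001]
contact_force: [-0.3, -0.4, -1.7]
opening: 0.0221
grasp_force: 39.3
```

```bash
cat > m.py <<'E'
# wrist check: dark plugs of weights in a window; usage m.py z u v
import sys
from plant import ctrl,cams
from h import *
def plug(z,u0,v0,r=40,thr=120,save=None):
    s=ctrl.sense();c=cams.camera("wrist");T=wristT(s,c);g=cv2.cvtColor(c["img"],cv2.COLOR_RGB2GRAY)
    if save: cv2.imwrite(f"pics/{save}.png",c["img"][:,:,::-1])
    m=((g<thr)*255).astype(np.uint8); out=[]
    n,l,st,ce=cv2.connectedComponentsWithStats(m)
    for i in range(1,n):
        x,y,w,h,a=st[i]
        if a>12 and 0.6<w/h<1.6 and a>0.6*w*h and np.hypot(ce[i][0]-u0,ce[i][1]-v0)<r:
            ring=g[int(max(y-3,0)),int(x+w/2)],g[int(min(y+h+2,479)),int(x+w/2)],g[int(y+h/2),x-3],g[int(y+h/2),x+w+2]
            if min(ring)>120: out.append((ce[i].round(1),a,plane(c,[ce[i]],z,T)[0].round(4)))
    print(s["tool_pos"].round(4),"open",round(s["opening"],4),"F",s["contact_force"].round(1),"grip",round(s["grasp_force"],1),"t",s["time_s"]);print(out)
if __name__=="__main__": plug(float(sys.argv[1]),float(sys.argv[2]),float(sys.argv[3]),200,save=sys.argv[4] if len(sys.argv)>4 else None)
E
python3 m.py 0.072 318 230 wr5
```

```text
Traceback (most recent call last):
  File "m.py", line 16, in <module>
    if __name__=="__main__": plug(float(sys.argv[1]),float(sys.argv[2]),float(sys.argv[3]),200,save=sys.argv[4] if len(sys.argv)>4 else None)
                             ~~~~^^^^^^^^^^^^^^^^^^^^^^^^^^^^^^^^^^^^^^^^^^^^^^^^^^^^^^^^^^^^^^^^^^^^^^^^^^^^^^^^^^^^^^^^^^^^^^^^^^^^^^^^^^^^
  File "m.py", line 13, in plug
    ring=g[int(max(y-3,0)),int(x+w/2)],g[int(min(y+h+2,479)),int(x+w/2)],g[int(y+h/2),x-3],g[int(y+h/2),x+w+2]
                                                                                           ~^^^^^^^^^^^^^^^^^^
IndexError: index 642 is out of bounds for axis 1 with size 640
```

Call:
{"fn": "drive_tool", "kwargs": {"commands": [{"travel":[-0.05,0.5,0],"turn":[0,0,0]},{"travel":[-0.11,0.94,0],"turn":[0,0,0]},{"travel":[-0.11,0.94,0],"turn":[0,0,0]},{"travel":[-0.11,0.94,0],"turn":[0,0,0]},{"travel":[-0.11,0.94,0],"turn":[0,0,0]},{"travel":[-0.11,0.94,0],"turn":[0,0,0]},{"travel":[-0.11,0.94,0],"turn":[0,0,0]},{"travel":[-0.11,0.94,0],"turn":[0,0,0]}]}}

```text
time_s: 7.55
tool_pos: [0.5009, -0.0695, 0.1523]
tool_rot: [1.0, 0.0, -0.001, -0.0]
contact_force: [1.0, 0.3, -1.4]
opening: 0.0223
grasp_force: 39.4
```

Call:
{"fn": "drive_tool", "kwargs": {"commands": [{"travel":[-0.11,0.94,0],"turn":[0,0,0]},{"travel":[-0.11,0.8,0],"turn":[0,0,0]},{"travel":[0,0.3,0.5],"turn":[0,0,0]},{"travel":[0,0,0.7],"turn":[0,0,0]},{"travel":[0,0,0.7],"turn":[0,0,0]},{"travel":[0,0,0.7],"turn":[0,0,0]},{"travel":[0,0,0],"turn":[0,0,0]},{"travel":[0,0,0],"turn":[0,0,0]}]}}

```text
time_s: 8.35
tool_pos: [0.4927, -0.1496, 0.0488]
tool_rot: [1.0, 0.0, -0.001, -0.0]
contact_force: [0.7, 0.8, 0.1]
opening: 0.0224
grasp_force: 39.4
```

```bash
sed -i 's/and np.hypot/and 3<=x and x+w<636 and np.hypot/' m.py; python3 m.py 0.115 318 270; python3 w.py wr6
```

```text
[ 0.4927 -0.1496  0.0488] open 0.0224 F [0.7 0.8 0.1] grip 39.4 t 8.35
[(array([317.4, 329.2]), np.int32(191), array([ 0.5077, -0.1498,  0.115 ]))]
[ 0.4934 -0.1499  0.0495] 8.4 cam [ 0.571 -0.15   0.218] f 371.7 [-0.06224858  0.          0.          0.          0.        ]
cork [ 0.4143 -0.2802] d 71.6 [510. 350.] [458 314] [556 396]
cork [0.4592 0.0327] d 61.6 [ 47. 295.] [  0 258] [ 87 339]
cork [ 0.494  -0.1489] d 45.3 [314. 249.] [279 215] [353 282]
```

Call:
{"fn": "drive_tool", "kwargs": {"commands": [{"travel":[0,0,0.5],"turn":[0,0,0]},{"travel":[0,0,0.45],"turn":[0,0,0]},{"travel":[0,0,0.3],"turn":[0,0,0]},{"travel":[0,0,0.15],"turn":[0,0,0]},{"travel":[0,0,0.05],"turn":[0,0,0]},{"travel":[0,0,0.05],"turn":[0,0,0]},{"travel":[0,0,0],"turn":[0,0,0]}]}}

```text
time_s: 9.15
tool_pos: [0.4934, -0.1499, -0.0109]
tool_rot: [1.0, 0.0, 0.0, 0.0]
contact_force: [0.0, 0.1, -1.7]
opening: 0.0223
grasp_force: 39.4
```

Call:
{"fn": "drive_tool", "kwargs": {"commands": [{"travel":[0,0,0.03],"turn":[0,0,0]},{"travel":[0,0,0.03],"turn":[0,0,0]},{"travel":[0,0,0],"turn":[0,0,0]}]}}

```text
time_s: 9.45
tool_pos: [0.4933, -0.1499, -0.0135]
tool_rot: [1.0, 0.0, 0.0, 0.0]
contact_force: [0.5, -0.6, -0.5]
opening: 0.0223
grasp_force: 39.6
```

Call:
{"fn": "drive_tool", "kwargs": {"commands": [{"travel":[0,0,0.03],"turn":[0,0,0]},{"travel":[0,0,0.03],"turn":[0,0,0]},{"travel":[0,0,0],"turn":[0,0,0]}]}}

```text
time_s: 9.75
tool_pos: [0.4935, -0.1499, -0.0139]
tool_rot: [1.0, 0.0, 0.001, 0.0]
contact_force: [-9.8, 3.6, 53.1]
opening: 0.0222
grasp_force: 44.8
```

Call:
{"fn": "drive_tool", "kwargs": {"commands": [{"travel":[0,0,-0.05],"turn":[0,0,0]},{"travel":[0,0,0],"turn":[0,0,0]}]}}

```text
time_s: 9.95
tool_pos: [0.4933, -0.1499, -0.0136]
tool_rot: [1.0, 0.0, 0.0, 0.0]
contact_force: [-0.3, 0.9, 10.4]
opening: 0.0221
grasp_force: 40.4
```

Call:
{"fn": "drive_tool", "kwargs": {"commands": [{"travel":[0,0,0],"turn":[0,0,0]},{"travel":[0,0,0],"turn":[0,0,0]},{"travel":[0,0,0],"turn":[0,0,0]},{"travel":[0,0,0],"turn":[0,0,0]}], "claw": 44}}

```text
time_s: 10.35
tool_pos: [0.493, -0.1498, -0.0142]
tool_rot: [1.0, 0.0, -0.0, -0.0]
contact_force: [-0.4, 0.2, -0.1]
opening: 0.0443
grasp_force: 0.0
```

Call:
{"fn": "drive_tool", "kwargs": {"commands": [{"travel":[0,0,-0.4],"turn":[0,0,0]},{"travel":[0,0,-0.8],"turn":[0,0,0]},{"travel":[0,0,-1],"turn":[0,0,0]},{"travel":[0,0,-1],"turn":[0,0,0]},{"travel":[0,0,-1],"turn":[0,0,0]},{"travel":[0,0,-0.8],"turn":[0,0,0]},{"travel":[0,0,0],"turn":[0,0,0]}]}}

```text
time_s: 11.05
tool_pos: [0.4951, -0.1506, 0.1899]
tool_rot: [1.0, 0.0, 0.003, 0.001]
contact_force: [-0.0, 0.0, -1.0]
opening: 0.0439
grasp_force: 0.0
```

```bash
python3 m.py 0.029 318 220; python3 w.py wr7
```

```text
[ 0.4951 -0.1506  0.1899] open 0.0439 F [-0.  0. -1.] grip 0.0 t 11.05
[(array([460.3,  94.7]), np.int32(114), array([ 0.5944, -0.2717,  0.029 ])), (array([334.3, 305.8]), np.int32(152), array([ 0.3973, -0.1674,  0.029 ]))]
[ 0.4941 -0.1502  0.1877] 11.1 cam [ 0.572 -0.15   0.356] f 371.7 [-0.06224858  0.          0.          0.          0.        ]
cork [ 0.4107 -0.279 ] d 74.9 [439. 281.] [406 248] [476 314]
cork [0.4586 0.035 ] d 62.9 [138. 239.] [ 96 210] [165 267]
cork [ 0.4933 -0.1487] d 45.7 [315. 204.] [293 181] [339 227]
```

Call:
{"fn": "drive_tool", "kwargs": {"commands": [{"travel":[0.05,-0.5,0],"turn":[0,0,0]},{"travel":[0.11,-0.94,0],"turn":[0,0,0]},{"travel":[0.11,-0.94,0],"turn":[0,0,0]},{"travel":[0.11,-0.94,0],"turn":[0,0,0]},{"travel":[0.11,-0.94,0],"turn":[0,0,0]},{"travel":[0.11,-0.94,0],"turn":[0,0,0]},{"travel":[0.11,-0.94,0],"turn":[0,0,0]},{"travel":[0.11,-0.94,0],"turn":[0,0,0]}], "claw": 60}}

```text
time_s: 11.95
tool_pos: [0.525, 0.1349, 0.1843]
tool_rot: [1.0, 0.0, -0.001, 0.0]
contact_force: [0.3, -0.6, 0.5]
opening: 0.0599
grasp_force: 0.0
```

Call:
{"fn": "drive_tool", "kwargs": {"commands": [{"travel":[0.11,-0.94,0],"turn":[0,0,0]},{"travel":[0.11,-1,0],"turn":[0,0,0]},{"travel":[0,0,0],"turn":[0,0,0]},{"travel":[0,0,0],"turn":[0,0,0]},{"travel":[0,0,0],"turn":[0,0,0]}]}}

```text
time_s: 12.45
tool_pos: [0.5341, 0.2101, 0.1849]
tool_rot: [1.0, -0.0, -0.001, 0.0]
contact_force: [-0.2, -0.3, -0.7]
opening: 0.0601
grasp_force: 0.0
```

```bash
python3 m.py 0.072 318 220
python3 - <<'E'
from plant import cams
import cv2
g=cv2.cvtColor(cams.camera("wrist")["img"],cv2.COLOR_RGB2GRAY);print(g[180:260:4,290:350:4])
E
```

```text
[0.5341 0.2101 0.1849] open 0.0601 F [-0.2 -0.3 -0.7] grip 0.0 t 12.45
[(array([472.1, 175.9]), np.int32(112), array([0.5706, 0.092 , 0.072 ])), (array([491.2, 174. ]), np.int32(99), array([0.5722, 0.0772, 0.072 ])), (array([452.5, 177.4]), np.int32(110), array([0.5694, 0.107 , 0.072 ])), (array([311.3, 223.1]), np.int32(116), array([0.5332, 0.215 , 0.072 ])), (array([252.4, 405.3]), np.int32(14), array([0.3544, 0.2721, 0.072 ]))]
[[120 156 179 194 172 147 145 161 178 202 204 205 179  81  74]
 [140 143 128 132 149 173 181 176 174 164 187 206 208 189  76]
 [141 125 161 201 208 212 212 211 212 211 192 185 202 207 118]
 [130 174 204 204 204 205 207 207 208 208 210 206 190 199 191]
 [139 151 189 168 130 131 138 155 194 205 205 208 207 200 203]
 [147 147 119 128 156 170 172 170 168 172 200 199 206 199 203]
 [149 118 155 189 203 200 201 203 199 189 186 205 205 208 201]
 [140 153 202 203 202 204 203 199 202 212 187 206 207 211 208]
 [142 201 201 202 206 202 199 204 206 206 215 197 205 206 202]
 [163 202 202 205 196 176 193 206 206 205 204 206 202 209 203]
 [188 205 204 200 110  96  97 186 203 206 202 213 203 207 193]
 [193 203 202 204  98  96  98 152 205 206 203 210 209 206 131]
 [179 205 208 208 154  97 107 196 208 204 204 212 206 182  73]
 [125 206 208 207 204 202 206 206 203 207 206 200 178  79  74]
 [ 60 179 206 207 207 207 205 204 210 203 192 142  76  73  72]
 [ 72  84 168 206 208 204 207 207 197 154  83  71  73  71  72]
 [ 69  72  74 115 154 187 177 149  95  71  71  71  70  72  72]
 [ 71  72  72  70  72  72  73  72  72  71  72  70  70  69  72]
 [ 71  72  72  72  71  73  71  70  72  70  71  71  73  71  73]
 [ 72  71  70  70  72  72  72  73  72  73  71  71  72  72  71]]
```

Call:
{"fn": "drive_tool", "kwargs": {"commands": [{"travel":[-0.03,-0.12,0.6],"turn":[0,0,0]},{"travel":[0,0,0.9],"turn":[0,0,0]},{"travel":[0,0,0.9],"turn":[0,0,0]},{"travel":[0,0,0.8],"turn":[0,0,0]},{"travel":[0,0,0.5],"turn":[0,0,0]},{"travel":[0,0,0.3],"turn":[0,0,0]},{"travel":[0,0,0],"turn":[0,0,0]}]}}

```text
time_s: 13.25
tool_pos: [0.5329, 0.215, 0.0249]
tool_rot: [1.0, -0.0, -0.001, 0.0]
contact_force: [0.5, 0.2, 0.8]
opening: 0.0601
grasp_force: 0.0
```

Call:
{"fn": "drive_tool", "kwargs": {"commands": [{"travel":[0,0,0],"turn":[0,0,0]},{"travel":[0,0,0],"turn":[0,0,0]},{"travel":[0,0,0],"turn":[0,0,0]},{"travel":[0,0,0],"turn":[0,0,0]},{"travel":[0,0,0],"turn":[0,0,0]},{"travel":[0,0,0],"turn":[0,0,0]}], "claw": 20, "squeeze": 50}}

```text
time_s: 13.85
tool_pos: [0.5343, 0.2159, 0.0274]
tool_rot: [1.0, 0.0, 0.001, -0.0]
contact_force: [-0.8, -2.3, 8.4]
opening: 0.0363
grasp_force: 49.9
```

Call:
{"fn": "drive_tool", "kwargs": {"commands": [{"travel":[0,0,-0.1],"turn":[0,0,0]},{"travel":[0,0,-0.3],"turn":[0,0,0]},{"travel":[0,0,-0.7],"turn":[0,0,0]},{"travel":[0,0,-0.7],"turn":[0,0,0]},{"travel":[-0.2,0.5,-0.2],"turn":[0,0,0]},{"travel":[-0.34,0.8,0],"turn":[0,0,0]},{"travel":[-0.34,0.8,0],"turn":[0,0,0]},{"travel":[-0.34,0.8,0],"turn":[0,0,0]}]}}

```text
time_s: 14.65
tool_pos: [0.4843, 0.0989, 0.1072]
tool_rot: [1.0, 0.0, 0.001, -0.0]
contact_force: [0.1, -0.6, -1.6]
opening: 0.036
grasp_force: 50.4
```

Call:
{"fn": "drive_tool", "kwargs": {"commands": [{"travel":[-0.34,0.8,0],"turn":[0,0,0]},{"travel":[-0.33,0.8,0],"turn":[0,0,0]},{"travel":[0,0.05,0.5],"turn":[0,0,0]},{"travel":[0,0,0.5],"turn":[0,0,0]},{"travel":[0,0,0],"turn":[0,0,0]},{"travel":[0,0,0],"turn":[0,0,0]}]}}

```text
time_s: 15.25
tool_pos: [0.4581, 0.0339, 0.0668]
tool_rot: [1.0, 0.0, 0.0, -0.0]
contact_force: [0.2, -0.3, -1.5]
opening: 0.0361
grasp_force: 50.5
```

```bash
python3 m.py 0.109 318 300; python3 w.py wr8
```

```text
[0.4581 0.0339 0.0668] open 0.0361 F [ 0.2 -0.3 -1.5] grip 50.5 t 15.25
[(array([317.4, 335. ]), np.int32(590), array([0.4555, 0.0338, 0.109 ]))]
[0.4584 0.034  0.067 ] 15.3 cam [0.536 0.034 0.235] f 371.7 [-0.06224858  0.          0.          0.          0.        ]
cork [0.3728 0.3032] d 91.8 [ 14. 358.] [  0 315] [ 27 395]
cork [0.4586 0.0335] d 59.3 [316. 233.] [274 198] [363 275]
cork [ 0.4935 -0.1477] d 45.4 [596. 191.] [564 157] [629 225]
```

Call:
{"fn": "drive_tool", "kwargs": {"commands": [{"travel":[0,0,0.5],"turn":[0,0,0]},{"travel":[0,0,0.6],"turn":[0,0,0]},{"travel":[0,0,0.4],"turn":[0,0,0]},{"travel":[0,0,0.25],"turn":[0,0,0]},{"travel":[0,0,0.1],"turn":[0,0,0]},{"travel":[0,0,0.05],"turn":[0,0,0]},{"travel":[0,0,0],"turn":[0,0,0]}]}}

```text
time_s: 16.05
tool_pos: [0.4583, 0.0338, -0.0096]
tool_rot: [1.0, 0.0, 0.0, 0.0]
contact_force: [-0.6, -0.6, -2.2]
opening: 0.0362
grasp_force: 50.5
```

Call:
{"fn": "drive_tool", "kwargs": {"commands": [{"travel":[0,0,0.03],"turn":[0,0,0]},{"travel":[0,0,0.03],"turn":[0,0,0]},{"travel":[0,0,0],"turn":[0,0,0]}]}}

```text
time_s: 16.35
tool_pos: [0.458, 0.0338, -0.0123]
tool_rot: [1.0, -0.0, 0.0, 0.0]
contact_force: [-0.6, 0.3, -2.4]
opening: 0.0363
grasp_force: 50.5
```

Call:
{"fn": "drive_tool", "kwargs": {"commands": [{"travel":[0,0,0.03],"turn":[0,0,0]},{"travel":[0,0,0.03],"turn":[0,0,0]},{"travel":[0,0,0],"turn":[0,0,0]}]}}

```text
time_s: 16.65
tool_pos: [0.4578, 0.0338, -0.015]
tool_rot: [1.0, -0.0, -0.0, -0.0]
contact_force: [0.4, -0.3, -2.4]
opening: 0.0366
grasp_force: 50.5
```

Call:
{"fn": "drive_tool", "kwargs": {"commands": [{"travel":[0,0,0.03],"turn":[0,0,0]},{"travel":[0,0,0.02],"turn":[0,0,0]},{"travel":[0,0,0],"turn":[0,0,0]}]}}

```text
time_s: 16.95
tool_pos: [0.4579, 0.0338, -0.0157]
tool_rot: [1.0, 0.0, 0.0, 0.0]
contact_force: [-5.9, -0.3, 35.5]
opening: 0.0362
grasp_force: 54.4
```

Call:
{"fn": "drive_tool", "kwargs": {"commands": [{"travel":[0,0,-0.03],"turn":[0,0,0]},{"travel":[0,0,0],"turn":[0,0,0]}]}}

```text
time_s: 17.15
tool_pos: [0.458, 0.0338, -0.0155]
tool_rot: [1.0, 0.0, 0.0, 0.0]
contact_force: [0.5, 1.0, -2.2]
opening: 0.0363
grasp_force: 50.7
```

Call:
{"fn": "drive_tool", "kwargs": {"commands": [{"travel":[0,0,0],"turn":[0,0,0]},{"travel":[0,0,0],"turn":[0,0,0]},{"travel":[0,0,0],"turn":[0,0,0]},{"travel":[0,0,0],"turn":[0,0,0]}], "claw": 56}}

```text
time_s: 17.55
tool_pos: [0.4579, 0.0338, -0.0157]
tool_rot: [1.0, 0.0, -0.0, 0.0]
contact_force: [0.5, -0.4, -0.4]
opening: 0.0562
grasp_force: 0.0
```

Call:
{"fn": "drive_tool", "kwargs": {"commands": [{"travel":[0,0,-0.3],"turn":[0,0,0]},{"travel":[0,0,-0.8],"turn":[0,0,0]},{"travel":[0,0,-1],"turn":[0,0,0]},{"travel":[0,0,-1],"turn":[0,0,0]},{"travel":[0,0,-1],"turn":[0,0,0]},{"travel":[0.2,-0.5,-0.2],"turn":[0,0,0]},{"travel":[0.34,-0.8,0],"turn":[0,0,0]},{"travel":[0.34,-0.8,0],"turn":[0,0,0]}]}}

```text
time_s: 18.35
tool_pos: [0.4936, 0.1187, 0.1571]
tool_rot: [1.0, -0.001, 0.001, -0.0]
contact_force: [0.3, 0.2, 0.4]
opening: 0.056
grasp_force: 0.0
```

Call:
{"fn": "drive_tool", "kwargs": {"commands": [{"travel":[0.34,-0.8,0],"turn":[0,0,0]},{"travel":[0.34,-0.8,0],"turn":[0,0,0]},{"travel":[0.33,-0.8,0],"turn":[0,0,0]},{"travel":[0,0,0],"turn":[0,0,0]},{"travel":[0,0,0],"turn":[0,0,0]},{"travel":[0,0,0],"turn":[0,0,0]}], "claw": 72}}

```text
time_s: 18.95
tool_pos: [0.5329, 0.2131, 0.1562]
tool_rot: [1.0, -0.0, -0.0, 0.0]
contact_force: [0.6, -0.1, -1.1]
opening: 0.0721
grasp_force: 0.0
```

```bash
python3 m.py 0.048 318 220 wr9
```

```text
[0.5329 0.2131 0.1562] open 0.0721 F [ 0.6 -0.1 -1.1] grip 0.0 t 18.95
[(array([509.9, 178. ]), np.int32(121), array([0.569 , 0.0675, 0.048 ])), (array([489.4, 179.9]), np.int32(140), array([0.5674, 0.0833, 0.048 ])), (array([468.2, 181.6]), np.int32(137), array([0.566 , 0.0995, 0.048 ])), (array([316.9, 221.5]), np.int32(252), array([0.5349, 0.2135, 0.048 ]))]
```

Call:
{"fn": "drive_tool", "kwargs": {"commands": [{"travel":[0.05,-0.01,0.6],"turn":[0,0,0]},{"travel":[0,0,0.9],"turn":[0,0,0]},{"travel":[0,0,0.9],"turn":[0,0,0]},{"travel":[0,0,0.8],"turn":[0,0,0]},{"travel":[0,0,0.45],"turn":[0,0,0]},{"travel":[0,0,0.3],"turn":[0,0,0]},{"travel":[0,0,0],"turn":[0,0,0]},{"travel":[0,0,0],"turn":[0,0,0]}]}}

```text
time_s: 19.8
tool_pos: [0.5359, 0.214, -0.0009]
tool_rot: [1.0, -0.0, 0.0, -0.0]
contact_force: [-0.9, -0.3, 0.2]
opening: 0.0718
grasp_force: 0.0
```

Call:
{"fn": "drive_tool", "kwargs": {"commands": [{"travel":[0,0,0],"turn":[0,0,0]},{"travel":[0,0,0],"turn":[0,0,0]},{"travel":[0,0,0],"turn":[0,0,0]},{"travel":[0,0,0],"turn":[0,0,0]},{"travel":[0,0,0],"turn":[0,0,0]},{"travel":[0,0,0],"turn":[0,0,0]}], "claw": 35, "squeeze": 60}}

```text
time_s: 20.4
tool_pos: [0.5362, 0.2144, -0.0001]
tool_rot: [1.0, 0.0, 0.001, -0.0]
contact_force: [-3.1, -2.6, 13.3]
opening: 0.0501
grasp_force: 60.2
```

Call:
{"fn": "drive_tool", "kwargs": {"commands": [{"travel":[0,0,-0.1],"turn":[0,0,0]},{"travel":[0,0,-0.3],"turn":[0,0,0]},{"travel":[0,0,-0.7],"turn":[0,0,0]},{"travel":[0,0,-0.8],"turn":[0,0,0]},{"travel":[-0.13,0.5,-0.3],"turn":[0,0,0]},{"travel":[-0.22,0.88,0],"turn":[0,0,0]},{"travel":[-0.22,0.88,0],"turn":[0,0,0]},{"travel":[-0.22,0.88,0],"turn":[0,0,0]}]}}

```text
time_s: 21.2
tool_pos: [0.5035, 0.0876, 0.0875]
tool_rot: [1.0, 0.0, 0.001, -0.0]
contact_force: [1.1, -0.7, -3.0]
opening: 0.0503
grasp_force: 63.5
```

Call:
{"fn": "drive_tool", "kwargs": {"commands": [{"travel":[-0.22,0.88,0],"turn":[0,0,0]},{"travel":[-0.22,0.88,0],"turn":[0,0,0]},{"travel":[-0.22,0.88,0],"turn":[0,0,0]},{"travel":[-0.22,0.88,0],"turn":[0,0,0]},{"travel":[-0.22,0.88,0],"turn":[0,0,0]},{"travel":[-0.22,0.88,0],"turn":[0,0,0]},{"travel":[-0.22,0.88,0],"turn":[0,0,0]},{"travel":[-0.22,0.88,0],"turn":[0,0,0]}]}}

```text
time_s: 22.0
tool_pos: [0.4331, -0.1945, 0.0873]
tool_rot: [1.0, 0.0, 0.0, 0.0]
contact_force: [1.6, -0.2, -3.4]
opening: 0.0502
grasp_force: 63.5
```

Call:
{"fn": "drive_tool", "kwargs": {"commands": [{"travel":[-0.22,0.88,0],"turn":[0,0,0]},{"travel":[-0.22,0.88,0],"turn":[0,0,0]},{"travel":[-0.12,0.4,0.4],"turn":[0,0,0]},{"travel":[0,0,0.5],"turn":[0,0,0]},{"travel":[0,0,0],"turn":[0,0,0]},{"travel":[0,0,0],"turn":[0,0,0]}]}}

```text
time_s: 22.6
tool_pos: [0.4111, -0.2791, 0.0511]
tool_rot: [1.0, 0.0, -0.0, -0.0]
contact_force: [-0.4, -1.0, -3.4]
opening: 0.0498
grasp_force: 63.5
```

```bash
python3 m.py 0.1 318 300; python3 w.py wr10
```

```text
[ 0.4111 -0.2791  0.0511] open 0.0498 F [-0.4 -1.  -3.4] grip 63.5 t 22.6
[(array([128.4, 287.9]), np.int32(680), array([ 0.4317, -0.2114,  0.1   ])), (array([317.4, 340.5]), np.int32(1094), array([ 0.4105, -0.2793,  0.1   ]))]
[ 0.4114 -0.2792  0.0514] 22.65 cam [ 0.489 -0.28   0.22 ] f 371.7 [-0.06224858  0.          0.          0.          0.        ]
cork [ 0.4118 -0.2801] d 73.1 [320. 231.] [260 193] [377 278]
cork [ 0.4936 -0.15  ] d 45.5 [ 94. 112.] [55 73] [128 154]
```

Call:
{"fn": "drive_tool", "kwargs": {"commands": [{"travel":[0,0,0.4],"turn":[0,0,0]},{"travel":[0,0,0.5],"turn":[0,0,0]},{"travel":[0,0,0.4],"turn":[0,0,0]},{"travel":[0,0,0.2],"turn":[0,0,0]},{"travel":[0,0,0.1],"turn":[0,0,0]},{"travel":[0,0,0.05],"turn":[0,0,0]},{"travel":[0,0,0.03],"turn":[0,0,0]},{"travel":[0,0,0],"turn":[0,0,0]}]}}

```text
time_s: 23.5
tool_pos: [0.4113, -0.2796, -0.0164]
tool_rot: [1.0, 0.0, 0.0, 0.0]
contact_force: [0.6, -0.2, -2.8]
opening: 0.0503
grasp_force: 63.6
```

Call:
{"fn": "drive_tool", "kwargs": {"commands": [{"travel":[0,0,0.03],"turn":[0,0,0]},{"travel":[0,0,0.02],"turn":[0,0,0]},{"travel":[0,0,0],"turn":[0,0,0]}]}}

```text
time_s: 23.8
tool_pos: [0.4111, -0.2794, -0.0188]
tool_rot: [1.0, 0.0, 0.0, -0.0]
contact_force: [0.4, 0.2, -3.7]
opening: 0.05
grasp_force: 63.6
```

Call:
{"fn": "drive_tool", "kwargs": {"commands": [{"travel":[0,0,0.02],"turn":[0,0,0]},{"travel":[0,0,0.02],"turn":[0,0,0]},{"travel":[0,0,0],"turn":[0,0,0]}]}}

```text
time_s: 24.1
tool_pos: [0.4111, -0.2795, -0.0192]
tool_rot: [1.0, -0.0, 0.0, 0.0]
contact_force: [-5.5, 3.7, 34.2]
opening: 0.0503
grasp_force: 67.8
```

Call:
{"fn": "drive_tool", "kwargs": {"commands": [{"travel":[0,0,-0.03],"turn":[0,0,0]},{"travel":[0,0,0],"turn":[0,0,0]}]}}

```text
time_s: 24.3
tool_pos: [0.4113, -0.2795, -0.019]
tool_rot: [1.0, -0.0, 0.0, 0.0]
contact_force: [-1.9, -0.5, 5.0]
opening: 0.0498
grasp_force: 64.2
```

Call:
{"fn": "drive_tool", "kwargs": {"commands": [{"travel":[0,0,0],"turn":[0,0,0]},{"travel":[0,0,0],"turn":[0,0,0]},{"travel":[0,0,0],"turn":[0,0,0]},{"travel":[0,0,0],"turn":[0,0,0]}], "claw": 68}}

```text
time_s: 24.7
tool_pos: [0.4111, -0.2794, -0.0193]
tool_rot: [1.0, 0.0, -0.0, -0.0]
contact_force: [-0.4, 0.2, -0.2]
opening: 0.0681
grasp_force: 0.0
```

Call:
{"fn": "drive_tool", "kwargs": {"commands": [{"travel":[0,0,-0.3],"turn":[0,0,0]},{"travel":[0,0,-0.8],"turn":[0,0,0]},{"travel":[0,0,-1],"turn":[0,0,0]},{"travel":[0,0,-1],"turn":[0,0,0]},{"travel":[0,0,-1],"turn":[0,0,0]},{"travel":[0.13,-0.5,-0.4],"turn":[0,0,0]},{"travel":[0.24,-0.94,0],"turn":[0,0,0]},{"travel":[0.24,-0.94,0],"turn":[0,0,0]}]}}

```text
time_s: 25.5
tool_pos: [0.4358, -0.1835, 0.1624]
tool_rot: [1.0, -0.001, 0.001, 0.001]
contact_force: [1.2, -0.1, -0.2]
opening: 0.0677
grasp_force: 0.0
```

```bash
python3 w.py wr11
```

```text
[ 0.4358 -0.1835  0.1624] 25.5 cam [ 0.514 -0.184  0.331] f 371.7 [-0.06224858  0.          0.          0.          0.        ]
cork [ 0.3915 -0.1627] d 81.5 [294. 256.] [251 214] [338 294]
cork [ 0.4124 -0.2743] d 77.6 [410. 228.] [373 195] [460 271]
cork [0.46   0.0365] d 64.5 [ 80. 180.] [ 40 152] [111 218]
cork [ 0.4944 -0.1442] d 50.0 [272. 144.] [240 115] [302 170]
cork [ 0.5488 -0.461 ] d 103.7 [604.  90.] [583  20] [639 144]
```

Call:
{"fn": "drive_tool", "kwargs": {"commands": [{"travel":[0.24,-0.94,0],"turn":[0,0,0]},{"travel":[0.24,-0.94,0],"turn":[0,0,0]},{"travel":[0.24,-0.94,0],"turn":[0,0,0]},{"travel":[0.24,-0.94,0],"turn":[0,0,0]},{"travel":[0.24,-0.94,0],"turn":[0,0,0]},{"travel":[0.24,-0.94,0],"turn":[0,0,0]},{"travel":[0.24,-0.94,0],"turn":[0,0,0]},{"travel":[0.24,-0.94,0],"turn":[0,0,0]}], "claw": 85}}

```text
time_s: 26.35
tool_pos: [0.5122, 0.1182, 0.1617]
tool_rot: [1.0, 0.0, 0.0, -0.0]
contact_force: [0.5, -0.8, -0.6]
opening: 0.0845
grasp_force: 0.0
```

Call:
{"fn": "drive_tool", "kwargs": {"commands": [{"travel":[0.24,-0.94,0],"turn":[0,0,0]},{"travel":[0.24,-0.94,0],"turn":[0,0,0]},{"travel":[0.12,-0.5,0],"turn":[0,0,0]},{"travel":[0,0,0],"turn":[0,0,0]},{"travel":[0,0,0],"turn":[0,0,0]},{"travel":[0,0,0],"turn":[0,0,0]}]}}

```text
time_s: 26.95
tool_pos: [0.5359, 0.211, 0.1611]
tool_rot: [1.0, -0.0, -0.0, 0.0]
contact_force: [0.2, -1.4, -0.4]
opening: 0.0852
grasp_force: 0.0
```

```bash
python3 m.py 0.024 318 220; python3 w.py wr12
```

```text
[0.5359 0.211  0.1611] open 0.0852 F [ 0.2 -1.4 -0.4] grip 0.0 t 26.95
[(array([504. , 180.5]), np.int32(120), array([0.5655, 0.055 , 0.024 ])), (array([463. , 184.2]), np.int32(128), array([0.5621, 0.0896, 0.024 ])), (array([483.8, 182.5]), np.int32(130), array([0.5636, 0.0721, 0.024 ])), (array([315.2, 216.7]), np.int32(344), array([0.5342, 0.2129, 0.024 ]))]
[0.536  0.2109 0.1611] 27.0 cam [0.614 0.21  0.329] f 371.7 [-0.06224858  0.          0.          0.          0.        ]
cork [0.3706 0.3045] d 90.1 [241. 368.] [197 327] [270 399]
cork [0.4587 0.034 ] d 60.2 [493. 282.] [469 258] [529 315]
```

Call:
{"fn": "drive_tool", "kwargs": {"commands": [{"travel":[-0.04,-0.05,0.6],"turn":[0,0,0]},{"travel":[0,0,0.9],"turn":[0,0,0]},{"travel":[0,0,0.9],"turn":[0,0,0]},{"travel":[0,0,0.9],"turn":[0,0,0]},{"travel":[0,0,0.8],"turn":[0,0,0]},{"travel":[0,0,0.4],"turn":[0,0,0]},{"travel":[0,0,0.2],"turn":[0,0,0]},{"travel":[0,0,0],"turn":[0,0,0]}]}}

```text
time_s: 27.85
tool_pos: [0.5344, 0.2132, -0.0277]
tool_rot: [1.0, -0.0, -0.001, 0.0]
contact_force: [0.2, -0.5, 0.2]
opening: 0.0851
grasp_force: 0.0
```

Call:
{"fn": "drive_tool", "kwargs": {"commands": [{"travel":[0,0,0],"turn":[0,0,0]},{"travel":[0,0,0],"turn":[0,0,0]},{"travel":[0,0,0],"turn":[0,0,0]},{"travel":[0,0,0],"turn":[0,0,0]},{"travel":[0,0,0],"turn":[0,0,0]},{"travel":[0,0,0],"turn":[0,0,0]}], "claw": 50, "squeeze": 80}}

```text
time_s: 28.45
tool_pos: [0.5354, 0.2137, -0.0255]
tool_rot: [1.0, 0.0, 0.001, -0.0]
contact_force: [-2.0, -3.3, 11.0]
opening: 0.0635
grasp_force: 85.4
```

Call:
{"fn": "drive_tool", "kwargs": {"commands": [{"travel":[0,0,-0.1],"turn":[0,0,0]},{"travel":[0,0,-0.3],"turn":[0,0,0]},{"travel":[0,0,-0.6],"turn":[0,0,0]},{"travel":[0,0,-0.6],"turn":[0,0,0]},{"travel":[-0.35,-0.2,-0.2],"turn":[0,0,0]},{"travel":[-0.7,-0.39,0],"turn":[0,0,0]},{"travel":[-0.7,-0.39,0],"turn":[0,0,0]},{"travel":[-0.7,-0.39,0],"turn":[0,0,0]}]}}

```text
time_s: 29.25
tool_pos: [0.4351, 0.269, 0.0454]
tool_rot: [1.0, -0.0, 0.0, -0.0]
contact_force: [-0.5, 0.2, -6.3]
opening: 0.0632
grasp_force: 90.8
```

Call:
{"fn": "drive_tool", "kwargs": {"commands": [{"travel":[-0.7,-0.39,0],"turn":[0,0,0]},{"travel":[-0.6,-0.33,0],"turn":[0,0,0]},{"travel":[-0.33,-0.18,0],"turn":[0,0,0]},{"travel":[0,0,0],"turn":[0,0,0]},{"travel":[0,0,0],"turn":[0,0,0]},{"travel":[0,0,0],"turn":[0,0,0]}]}}

```text
time_s: 29.85
tool_pos: [0.3723, 0.3045, 0.045]
tool_rot: [1.0, -0.0, 0.0, -0.0]
contact_force: [0.2, 0.5, -7.1]
opening: 0.0636
grasp_force: 90.6
```

```bash
python3 m.py 0.095 318 330; python3 w.py wr13
```

```text
[0.3723 0.3045 0.045 ] open 0.0636 F [ 0.2  0.5 -7.1] grip 90.6 t 29.85
[(array([317.5, 342.4]), np.int32(1842), array([0.3716, 0.3043, 0.095 ]))]
[0.3723 0.3044 0.0449] 29.9 cam [0.45  0.304 0.213] f 371.7 [-0.06224858  0.          0.          0.          0.        ]
cork [0.3704 0.3043] d 86.8 [320. 225.] [246 187] [390 275]
```

Call:
{"fn": "drive_tool", "kwargs": {"commands": [{"travel":[-0.03,0,0.4],"turn":[0,0,0]},{"travel":[0,0,0.5],"turn":[0,0,0]},{"travel":[0,0,0.3],"turn":[0,0,0]},{"travel":[0,0,0.2],"turn":[0,0,0]},{"travel":[0,0,0.1],"turn":[0,0,0]},{"travel":[0,0,0.05],"turn":[0,0,0]},{"travel":[0,0,0],"turn":[0,0,0]}]}}

```text
time_s: 30.65
tool_pos: [0.3705, 0.3047, -0.017]
tool_rot: [1.0, 0.0, 0.0, -0.0]
contact_force: [-0.1, 0.2, -6.7]
opening: 0.0631
grasp_force: 90.6
```

Call:
{"fn": "drive_tool", "kwargs": {"commands": [{"travel":[0,0,0.03],"turn":[0,0,0]},{"travel":[0,0,0.02],"turn":[0,0,0]},{"travel":[0,0,0],"turn":[0,0,0]}]}}

```text
time_s: 30.95
tool_pos: [0.3704, 0.3047, -0.0191]
tool_rot: [1.0, 0.0, 0.0, -0.0]
contact_force: [0.1, 0.5, -6.6]
opening: 0.0635
grasp_force: 90.6
```

Call:
{"fn": "drive_tool", "kwargs": {"commands": [{"travel":[0,0,0.02],"turn":[0,0,0]},{"travel":[0,0,0.02],"turn":[0,0,0]},{"travel":[0,0,0],"turn":[0,0,0]}]}}

```text
time_s: 31.25
tool_pos: [0.3704, 0.3047, -0.0204]
tool_rot: [1.0, 0.0, 0.0, -0.0]
contact_force: [-2.6, 0.6, 5.7]
opening: 0.0634
grasp_force: 92.3
```

Contact: weight_1 is on the cork. Releasing and retreating.

Call:
{"fn": "drive_tool", "kwargs": {"commands": [{"travel":[0,0,0],"turn":[0,0,0]},{"travel":[0,0,0],"turn":[0,0,0]},{"travel":[0,0,0],"turn":[0,0,0]},{"travel":[0,0,0],"turn":[0,0,0]},{"travel":[0,0,0],"turn":[0,0,0]}], "claw": 85}}

```text
time_s: 31.75
tool_pos: [0.3703, 0.3046, -0.0208]
tool_rot: [1.0, 0.0, 0.0, -0.0]
contact_force: [0.3, -0.2, 0.3]
opening: 0.0848
grasp_force: 0.0
```

Call:
{"fn": "drive_tool", "kwargs": {"commands": [{"travel":[0,0,-0.3],"turn":[0,0,0]},{"travel":[0,0,-0.8],"turn":[0,0,0]},{"travel":[0,0,-1],"turn":[0,0,0]},{"travel":[0,0,-1],"turn":[0,0,0]},{"travel":[0,0,-1],"turn":[0,0,0]},{"travel":[0,0,-1],"turn":[0,0,0]},{"travel":[0,0,-0.8],"turn":[0,0,0]},{"travel":[0,0,0],"turn":[0,0,0]}]}}

```text
time_s: 32.55
tool_pos: [0.3718, 0.3056, 0.22]
tool_rot: [1.0, 0.0, 0.003, -0.002]
contact_force: [0.2, 0.4, -1.2]
opening: 0.0847
grasp_force: 0.0
```

```bash
python3 m.py 0.029 318 220; python3 w.py wr14
python3 - <<'E'
from plant import cams
import cv2,numpy as np
c=cams.camera("side")["img"][170:330,290:470,::-1];d=cams.camera("wrist")["img"][:,:,::-1]
a=cv2.resize(c,(450,400),interpolation=cv2.INTER_CUBIC)
e=cams.camera("scene")["img"][270:410,330:490,::-1]
cv2.imwrite("pics/f.png",np.hstack([a,cv2.resize(e,(350,400),interpolation=cv2.INTER_CUBIC)]))
E
```

```text
[0.3718 0.3056 0.22  ] open 0.0847 F [ 0.2  0.4 -1.2] grip 0.0 t 32.55
[]
[0.371  0.305  0.2177] 32.6 cam [0.448 0.304 0.386] f 371.7 [-0.06224858  0.          0.          0.          0.        ]
cork [0.3696 0.3041] d 88.2 [317. 198.] [278 156] [361 239]
cork [0.4574 0.0356] d 60.1 [579. 112.] [556  84] [608 144]
```

View pics/f.png

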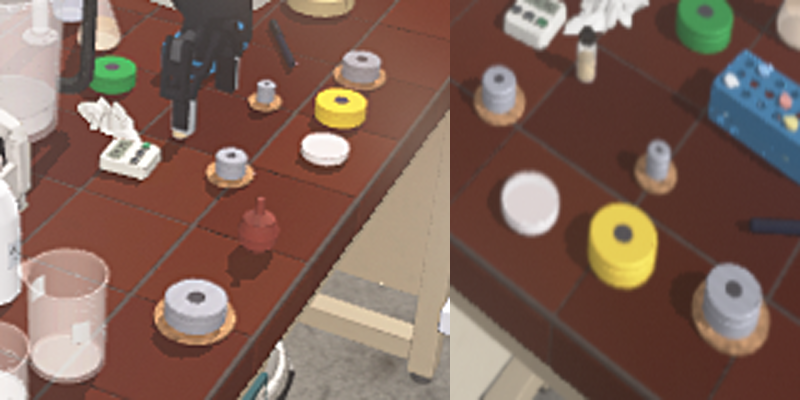

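All four weights stand upright, one on each pad: side-crop weights are at (196,305), (232,163), (265,92) and (362,68). The bulb and the vial are where they started. Handing in.

```bash
python3 -c "
from plant import ctrl
print(ctrl.sign_off())"
```

```text
the job is handed in; nothing more can be done
None
```

I handed the job in at about 33 s of the 112 s allowed: all four weights stand upright on their own pads, the bulb and vial were not disturbed, and no verdict came back.

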